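# Nip up an air block so that its outlets line up with the foot

## Robot

A 7-joint arm with a two-finger parallel gripper is mounted at the origin on a cart in front of the work surface, level with it; the furniture and walls round the work are solid. World frame = base frame: x ahead of the robot, y to its left, z up, the work surface at z = 0. Lengths are in m, angles in rad, forces in N, time in s.
With the tool pointing down it reaches from about 0.375 to 0.925 m from the base axis. Payload 3.1 kg.
Tool frame: the origin (TCP) lies midway between the tips of the shut fingers; the grasp point (between the pads) lies 19 mm behind it; z points along the fingers, x is the direction in which the jaws open and shut, and the axes are right-handed (so a half turn about z gives the same grasp; the last joint's range is limited). The gripper opens to 85 mm and grips with 20 to 120 N. Pads are 22 mm wide; open, the fingers measure 114 mm over their backs; the gripper's body (76 mm by 85 mm) begins 54 mm behind the grasp point. The pads swing forward as they close: fully open they stand 13 mm farther back than shut.
Start: joints at [1.153, 0.383, 0.044, 1.598, -0.018, 1.161, -0.05], TCP at [0.204, -0.617, 0.231] pointing down, gripper open.
Joint ranges: [-2.61, 2.61], [-0.41, 2.15], [-1.48, 1.57], [0, 2.5], [-1.57, 4.71], [0.05, 1.97], [-2.85, 2.85]. Speed limits (rad/s): [2.79, 2.79, 3.14, 3.14, 3.14, 3.14, 3.14].

## Interface

Orientations are given as [roll, pitch, yaw] about the fixed x, y, z axes, in that order (R = Rz(yaw) Ry(pitch) Rx(roll)).
In Python, from cell import robot gives the robot as it stands.
- The arm moves only by the tool carry_out, never from a script. Its argument "motion" is a list that holds one entry, the list of rows, each a list of 6 numbers: the shift along the tool's x, y, z in mm, then the turn, a rotation vector about the tool's x, y, z in rad. In form: [[[dx, dy, dz, rx, ry, rz], ...]]. A call has 1 to 5 rows; each row shifts and turns the commanded pose from where the row before left it, along the tool's axes as they then stand; what a row does not reach is not made up. A row lasts 1/8 s, in which the tool goes at most 62.5 mm and 10.7 degrees, less where a joint would pass 70% of its speed; a pose out of reach is approached as far as the arm can. A call with a gripper value outside its range is refused whole. "fingers" is the closure in counts, from 0 (fully open) to 255 (shut), set as the call begins (left out, the last holds). The fingers move at their own pace and stop on an object; "grip_force" is the grip in N (left out, the last holds). Time passes only in rows, so rows that do not move let the fingers close. It gives the time, the measured TCP pose, the force and the opening at its end, in the units of the state.
- robot.observe(): the state, without advancing time (a new reading comes with each control period).
- robot.grab_frame(name): name is "scene" or "top" or "wrist"; returns a dict with "color" (420x560x3 uint8, blue, green, red), "K" (3x3 intrinsics, pixels), "world_from_camera" (4x4, takes a point from camera to world coordinates); the wrist camera has in their place "tool_from_camera" (4x4, takes a point from camera to tool coordinates, whose origin is the TCP and whose axes are the tool frame's). Camera axes: x right, y down, z forward; pixel columns grow to the right and rows downward; lengths in m; the calibration is good to about 2 mm. A picture is of the moment at which its call begins: read the wrist's pose just before it. There is no depth.
- robot.hand_in(): hands the job in, once; it reports no verdict.
The state is a dict: "time": time; "joint_positions": joint angles; "joint_velocities": joint speeds; "joint_torque": joint torques, N m; "tool_pos": TCP position; "ee_rot": TCP orientation; "contact_force": force on the tool from outside, world axes, zero at the start; "torque": the same for the moment, N m; "width": opening from 0.0 (shut) to 1.0 (fully open).
Only numpy, scipy, OpenCV 4.12 (cv2) and the standard library are available. Lean on these libraries where they do the work, as an engineer would, in place of code of your own. Each camera call takes 0.05 s, during which the arm holds its last target.

## Task

The twin-outlet block on the bench air post is still loose on its thread. Screw it down (clockwise from above) until you feel it grip its rubber seal, then carry on just until its long bar first lies in line with the long direction of the foot, to within about 5 degrees, and let go. Being in line before it has gripped the seal does not count, nor may it be forced on round to a later half turn, which crushes the seal; leave the things round it where they are.

Things in the scene. Friction and masses are not known exactly. Their poses are not given: they have to be found in the camera images.
- foot: bench air post, fixed to the desk: grey rectangular base plate 74 x 160 mm, 14 mm thick, with a round column 40 to 44 mm across up to 62 mm above the desk; a brass side port sticks out of the column to 34 mm from the axis on own -x, 43 mm up. Origin at the centre of the underside, own y along the 160 mm length, z up. The vertical thread axis passes through the origin.
- block: twin-outlet block on the column: aluminium bar 26 mm wide (own x) x 96 long (own y) x 30 high, a brass nipple on each end (144 mm overall), round collar 35 mm across below, flat plug 1.5 mm proud on top. Origin at the bar's centre on the thread axis, about 93 mm above the desk; z up. Its ends are alike: in line means own y parallel to the foot's y, either way round.
- thread (a point): the vertical thread that holds the block (point on the axis at the column's top, 62 mm up; fixed to the foot). The block only turns about it, clockwise from above to tighten, sinking 1 mm a turn. It starts 1.0 to 3.6 rad short of the seal, so it may lie or pass in line while still loose. It stays where it is left and does not spring back; turned back it soon runs loose again.
- seal (a point): the black rubber ring under the block's collar (its centre, 64 mm up on the axis; fixed to the foot). Above it the block turns against about 0.08 N m; where it grips the seal the torque jumps at once to about 0.35 N m, then grows by some 0.08 N m per rad. The right place, first in line, lies 0.6 to 1.6 rad past that jump; from 2.6 rad past it the seal is crushed.
- globe_box_1: bystander, not to be moved: the small white and orange carton, 50x50x47 mm; origin at the centre of its underside
- relay: bystander, not to be moved: the small black relay standing pins up, 28x28x38 mm; origin at the centre of its underside
- tape_roll: bystander, not to be moved: the small roll of black tape lying flat, 62 mm across, 19 mm high; origin at the centre of its underside
- side_cutters: bystander, not to be moved: the blue-handled side cutters lying flat, 142 mm long, 13 mm high; origin at the centre of its underside
Not all that is in view belongs to the job. What is shaped like the foot but purple is not meant.

How it is judged:
By the outcome, as a careful person would: the job done as asked, in the order asked, and still so for the second after the job is handed in, with the robot touching nothing.
It also fails if it takes over 64 s, if anything falls off the work surface, if the arm or the gripper's body presses on something with over 40 N, if the wrist force passes 120 N, or if a joint passes its speed limit or range.

## Working session

There is one attempt and no reset: what is moved stays moved. The work goes in short steps, Python scripts to look and compute and a tool call to move; the robot and the scene stay as the last step left them, time stands still between calls to the robot, and variables do not carry over. Pictures are saved under pics/ and viewed, and the job is handed in when it is done.

Besides the shell and the picture viewer there is one more tool, called after "Request:" by a JSON object that holds its "op" and its "data". carry_out: Moves the arm, as the interface text tells. Its arguments: {"type":"object","properties":{"motion":{"type":"array"},"fingers":{"type":"number"},"grip_force":{"type":"number"}},"required":["motion"]}

```bash
ls; mkdir -p pics; python3 - <<'E'
from cell import robot
import cv2
print(robot.observe())
for n in ("scene","top"):
    f=robot.grab_frame(n); cv2.imwrite(f"pics/{n}0.png",f["color"]); print(n,f["K"],f["world_from_camera"])
E
```

```text
pics
{'time': 0.0, 'joint_positions': array([ 1.15322072,  0.38386489,  0.04386183,  1.59959438, -0.01788083,
        1.16117946, -0.04991493]), 'joint_velocities': array([-5.31883087e-04,  1.21124117e-03, -2.51668662e-04,  1.29943587e-04,
       -9.63036296e-05, -2.06516628e-03, -1.15268399e-03]), 'joint_torque': array([ 9.26130042e-06, -4.33458459e+01,  1.02461535e+00, -2.49514854e+01,
        1.06426011e-02,  1.13013637e-02,  7.70989715e-06]), 'tool_pos': array([ 0.20400395, -0.61615896,  0.22985883]), 'ee_rot': array([ 3.14142082e+00,  2.64780429e-03, -1.25097465e+00]), 'contact_force': array([0.34455543, 0.08507587, 0.06053667]), 'torque': array([ 0.02022444,  0.011885  , -0.02863665]), 'width': 0.9981825867787985}
scene [[539.18960253   0.         269.55390872]
 [  0.         539.18960253 216.42288729]
 [  0.           0.           1.        ]] [[-0.7809493  -0.35562404  0.51346834  0.02577056]
 [-0.62424034  0.4167181  -0.66081013  0.856386  ]
 [ 0.02102841 -0.83658685 -0.54743058  0.6851363 ]
 [ 0.          0.          0.          1.        ]]
top [[509.34816273   0.         287.02483143]
 [  0.         509.34816273 208.28114208]
 [  0.           0.           1.        ]] [[ 0.00516316 -0.99766925  0.06803973  0.51706762]
 [-0.99996791 -0.00556784 -0.00575935  0.12429792]
 [ 0.00612476 -0.06800781 -0.99766599  1.33270381]
 [ 0.          0.          0.          1.        ]]
```

View pics/scene0.png

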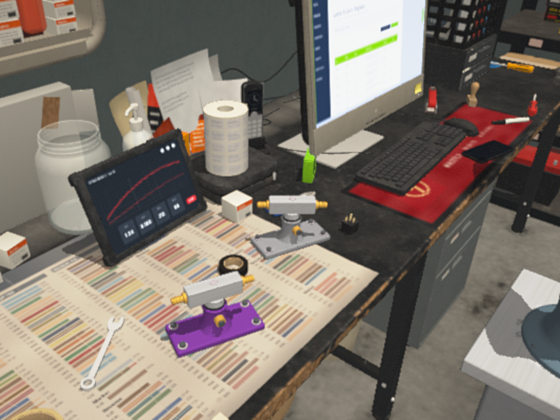

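View pics/top0.png

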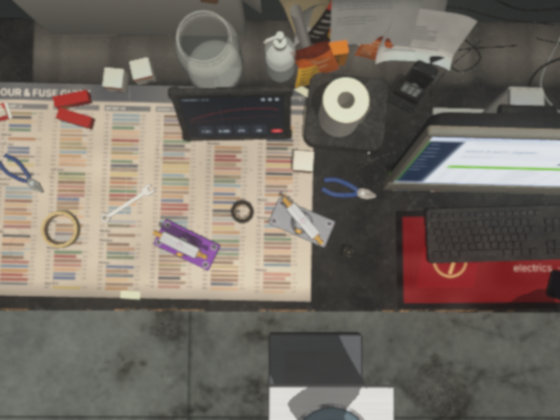

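The candidates are the grey post at scene (291,225) and top (301,220), and the purple one at scene (215,310) and top (187,244). I'm choosing the grey one, and will check it in close crops.

```bash
python3 - <<'E'
import cv2
a=cv2.imread("pics/top0.png")[160:280,240:400]; b=cv2.imread("pics/scene0.png")[170:280,220:370]
cv2.imwrite("pics/topc.png",cv2.resize(a,None,fx=5,fy=5,interpolation=cv2.INTER_CUBIC))
cv2.imwrite("pics/scenec.png",cv2.resize(b,None,fx=5,fy=5,interpolation=cv2.INTER_CUBIC))
E
```

```text
(no output)
```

View pics/topc.png

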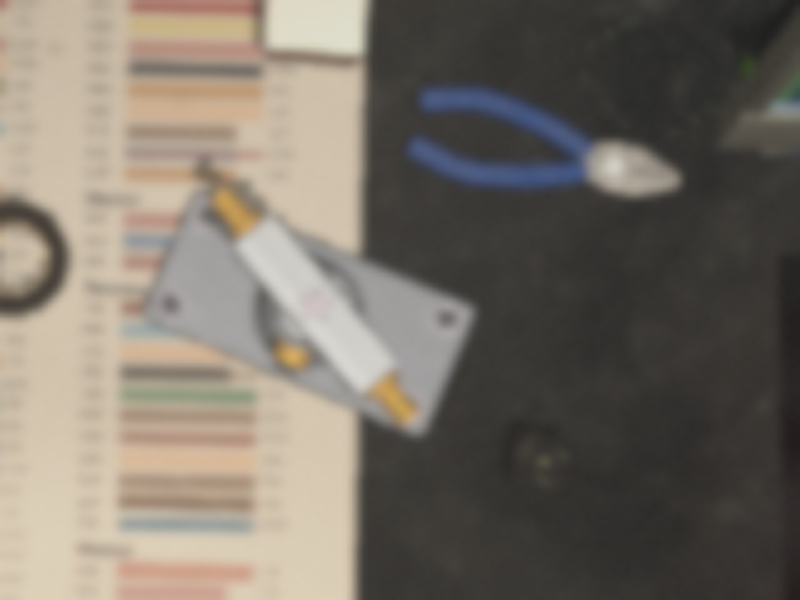

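View pics/scenec.png

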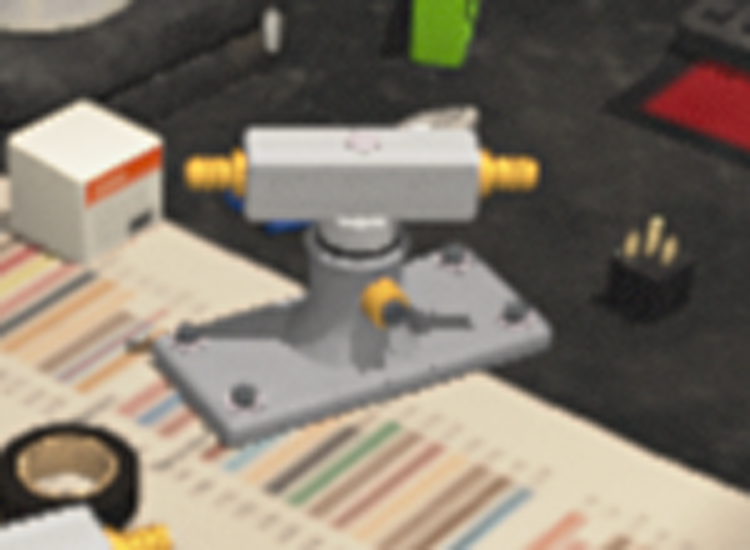

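```bash
cat > h.py <<'E'
import numpy as np
def ray(px,K,T,z):
    d=T[:3,:3]@np.linalg.inv(K)@np.array([px[0],px[1],1.]); o=T[:3,3]
    return o+d*(z-o[2])/d[2]
E
python3 - <<'E'
from cell import robot
from h import *
f=robot.grab_frame("top");K,T=f["K"],f["world_from_camera"]
c=lambda p:(p[0]/5+240-.4,p[1]/5+160-.4)
P={k:ray(c(p),K,T,z) for k,p,z in [("FL",(145,312),.014),("FB",(425,437),.014),("FR",(475,308),.014),("b1",(237,240),.108),("b2",(268,218),.108),("b3",(398,372),.108),("b4",(365,395),.108),("n1",(217,188),.093),("n2",(407,418),.093)]}
for k,v in P.items(): print(k,v.round(4))
print("foot ctr",(P["FL"]+P["FR"])/2, np.linalg.norm(P["FL"]-P["FB"]),np.linalg.norm(P["FR"]-P["FB"]))
a=lambda d:np.degrees(np.arctan2(d[1],d[0]))
print("foot dir",a(P["FB"]-P["FL"]), a(P["FR"]-P["FB"])-90)
print("bar ctr",sum(P[k] for k in("b1","b2","b3","b4"))/4,"dir",a(P["b4"]-P["b1"]),a(P["b3"]-P["b2"]),np.linalg.norm(P["b4"]-P["b1"]),np.linalg.norm(P["b1"]-P["b2"]),a(P["n2"]-P["n1"]))
f=robot.grab_frame("scene");K,T=f["K"],f["world_from_camera"]
c=lambda p:(p[0]/5+220-.4,p[1]/5+170-.4)
Q={k:ray(c(p),K,T,z) for k,p,z in [("FTL",(152,343),.014),("FN",(232,440),.014),("FR",(552,335),.014),("plug",(363,143),.109),("b1",(245,130),.108),("b2",(470,130),.108),("b3",(480,170),.108),("b4",(247,170),.108)]}
for k,v in Q.items(): print(k,v.round(4))
print(a(Q["FR"]-Q["FN"]),a(Q["b3"]-Q["b4"]),np.linalg.norm(Q["FR"]-Q["FN"]))
print(robot.observe()["time"])
E
```

```text
FL [0.5711 0.1642 0.014 ]
FB [0.5073 0.0191 0.014 ]
FR [ 0.5741 -0.0068  0.014 ]
b1 [0.6022 0.1173 0.108 ]
b2 [0.613  0.1024 0.108 ]
b3 [0.5391 0.0396 0.108 ]
b4 [0.528  0.0554 0.108 ]
n1 [0.6287 0.1271 0.093 ]
n2 [0.5171 0.0342 0.093 ]
foot ctr [0.5726258  0.07870528 0.014     ] 0.1585143220222239 0.07167072711875741
foot dir -113.74069077466615 -111.20427528063604
bar ctr [0.57056154 0.07868401 0.108     ] dir -140.21131175925532 -139.63290359557976 0.09665198815261007 0.01835548425326539 -140.2211345659227
FTL [0.634  0.1399 0.014 ]
FN [0.5652 0.1705 0.014 ]
FR [0.5062 0.0236 0.014 ]
plug [0.5735 0.077  0.109 ]
b1 [0.6179 0.0993 0.108 ]
b2 [0.5467 0.0381 0.108 ]
b3 [0.5255 0.0616 0.108 ]
b4 [0.5976 0.1233 0.108 ]
-111.87242961393376 -139.42374543925368 0.1583127025760599
0.2
```

Axis at about (0.572, 0.078) and foot y at 67.5°. The bar is at 40.2°, so first-in-line clockwise is about 153° (2.67 rad) away. That puts the seal 1.07 to 2.07 rad from here, which fits. The whole turn fits in one grip if I start at tool yaw about 130°. I'll go in over the near side, clear of the monitor.

Request:
{"op": "carry_out", "data": {"motion": [[[-38,-34,0,0,0,0],[-38,-34,0,0,0,0],[-38,-34,0,0,0,0],[-38,-34,0,0,0,0],[-38,-34,0,0,0,0]]], "fingers": 0, "grip_force": 100}}

```text
time: 0.82
tool_pos: [0.3065, -0.3815, 0.2312]
ee_rot: [-3.141, -0.0, -1.251]
contact_force: [0.1, -0.3, 1.2]
width: 1.003
```

Request:
{"op": "carry_out", "data": {"motion": [[[-38,-34,0,0,0,0],[-38,-34,0,0,0,0],[-38,-34,0,0,0,0],[-38,-34,0,0,0,0],[-38,-34,0,0,0,0]]]}}

```text
time: 1.45
tool_pos: [0.408, -0.1479, 0.2314]
ee_rot: [-3.141, -0.001, -1.251]
contact_force: [0.5, -0.1, 0.4]
width: 0.995
```

Request:
{"op": "carry_out", "data": {"motion": [[[-33,-45,0,0,0,0],[-33,-45,0,0,0,0],[-33,-45,0,0,0,0],[-33,-45,0,0,0,0],[-31,-46,0,0,0,0]]]}}

```text
time: 2.08
tool_pos: [0.5718, 0.0776, 0.2312]
ee_rot: [-3.142, -0.0, -1.251]
contact_force: [0.6, -0.6, 0.7]
width: 1.001
```

Request:
{"op": "carry_out", "data": {"motion": [[[0,0,0,0,0,-0.18],[0,0,0,0,0,-0.18],[0,0,0,0,0,-0.18],[0,0,0,0,0,-0.18],[0,0,0,0,0,-0.18]]]}}

```text
time: 2.7
tool_pos: [0.5707, 0.0761, 0.231]
ee_rot: [3.141, 0.0, -0.345]
contact_force: [-0.2, 0.2, -0.2]
width: 0.998
```

Request:
{"op": "carry_out", "data": {"motion": [[[0,0,0,0,0,-0.18],[0,0,0,0,0,-0.18],[0,0,0,0,0,-0.18],[0,0,0,0,0,-0.18],[0,0,0,0,0,-0.18]]]}}

```text
time: 3.32
tool_pos: [0.5708, 0.0761, 0.231]
ee_rot: [3.142, 0.001, 0.555]
contact_force: [-0.3, 0.1, -0.2]
width: 1.0
```

```bash
python3 - <<'E'
from cell import robot
import cv2
s=robot.observe();print(s["time"],s["joint_positions"].round(3),s["tool_pos"],s["ee_rot"])
f=robot.grab_frame("wrist"); cv2.imwrite("pics/w0.png",f["color"]); print(f["K"],f["tool_from_camera"])
E
```

```text
3.325 [ 0.513  0.369 -0.868  1.747  0.304  1.168  0.111] [0.57075671 0.07605614 0.23104176] [3.14157589e+00 5.19739170e-04 5.54611428e-01]
[[360.79772777   0.         276.6200318 ]
 [  0.         360.79772777 214.6134132 ]
 [  0.           0.           1.        ]] [[ 9.99999135e-01  7.59166118e-04  1.07381143e-03 -7.85297971e-05]
 [-1.03115220e-03  9.59420071e-01  2.81978838e-01 -7.23670842e-02]
 [-8.16167463e-04 -2.81979701e-01  9.59420024e-01 -1.42184370e-01]
 [ 0.00000000e+00  0.00000000e+00  0.00000000e+00  1.00000000e+00]]
```

View pics/w0.png

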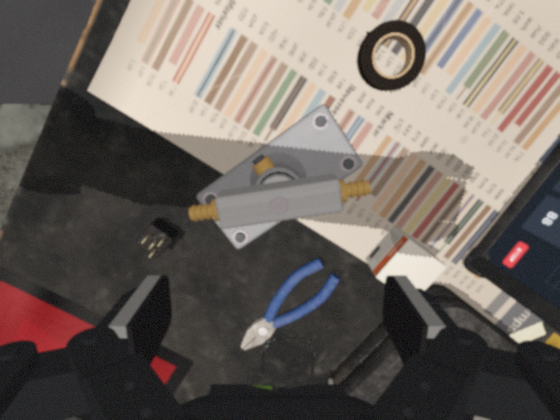

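The wrist view shows the bar with its nipples at (203,213) and (356,189). Of the grey plate's corners, (325,105), (362,160) and (240,248) are visible. The port is at (263,163), well below the bar. Measuring in an enlarged crop.

```bash
python3 - <<'E'
import cv2
a=cv2.imread("pics/w0.png")[95:255,180:385]
cv2.imwrite("pics/w0c.png",cv2.resize(a,None,fx=3.75,fy=3.75,interpolation=cv2.INTER_CUBIC))
E
```

```text
(no output)
```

View pics/w0c.png

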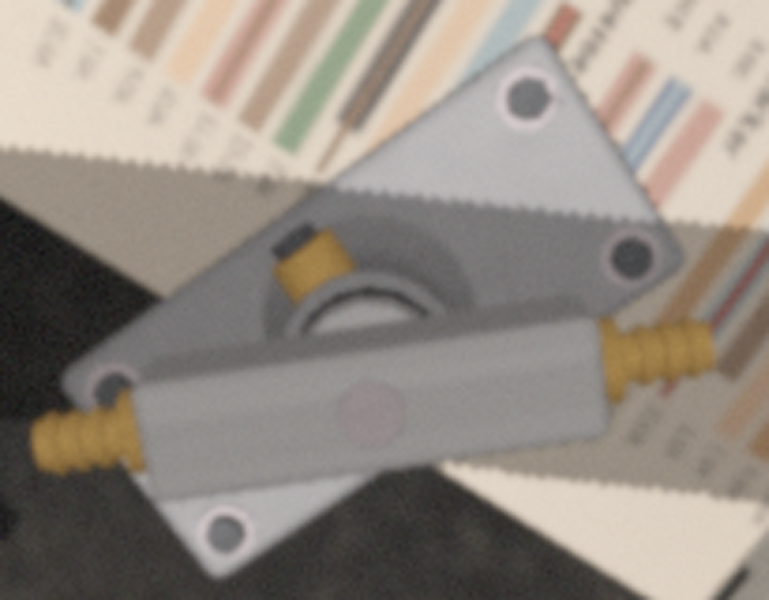

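```bash
cat >> h.py <<'E'
from scipy.spatial.transform import Rotation as R
def wristT(pos,rpy,tfc):
    M=np.eye(4);M[:3,:3]=R.from_euler("xyz",rpy).as_matrix();M[:3,3]=pos
    return M@tfc
ang=lambda d:np.degrees(np.arctan2(d[1],d[0]))
E
python3 - <<'E'
from cell import robot
from h import *
s=robot.observe();f=robot.grab_frame("wrist");K=f["K"];T=wristT(s["tool_pos"],s["ee_rot"],f["tool_from_camera"])
c=lambda p:(p[0]/3.75+180-.37,p[1]/3.75+95-.37)
S=[ray(c(p),K,T,.014) for p in [(528,97),(632,258),(115,385),(225,533)]]
print(np.round(S,4),"ctr",np.mean(S,0),"dirs",ang(S[2]-S[0]),ang(S[3]-S[1]),ang(S[1]-S[0]),ang(S[3]-S[2]))
n=[ray(c(p),K,T,.093) for p in [(38,442),(712,349)]]
print("nip",np.round(n,4),np.linalg.norm(n[0]-n[1]),np.mean(n,0),ang(n[0]-n[1]))
print("plug",ray(c((372,415)),K,T,.1095))
E
```

```text
[[0.5741 0.1505 0.014 ]
 [0.6207 0.1308 0.014 ]
 [0.5211 0.0277 0.014 ]
 [0.5682 0.0066 0.014 ]] ctr [0.57102966 0.07891858 0.014     ] dirs -113.31708192035313 -112.8732861050527 -22.912352772062125 -24.08567765648571
nip [[0.5157 0.032  0.093 ]
 [0.6267 0.1255 0.093 ]] 0.14514298031767828 [0.57119072 0.07873809 0.093     ] -139.87280086909882
plug [0.57106923 0.07888005 0.1095    ]
```

Measurements agree: axis (0.571, 0.0788), foot y at -113.1°, bar at 40.1°, lengths correct. The start yaw is 2.271, and the in-line yaw after turning clockwise is -0.403.

Request:
{"op": "carry_out", "data": {"motion": [[[0,0,0,0,0,-0.18],[0,0,0,0,0,-0.18],[0,0,0,0,0,-0.18],[0,0,0,0,0,-0.18],[0,0,0,0,0,-0.18]]]}}

```text
time: 4.05
tool_pos: [0.5708, 0.0762, 0.2311]
ee_rot: [-3.141, 0.0, 1.451]
contact_force: [-0.4, -0.3, -0.7]
width: 1.0
```

Request:
{"op": "carry_out", "data": {"motion": [[[0,0,0,0,0,-0.18],[0,0,0,0,0,-0.18],[0,0,0,0,0,-0.18],[0,0,0,0,0,-0.18],[0,0,0,0,0,-0.096]]]}}

```text
time: 4.68
tool_pos: [0.5709, 0.076, 0.231]
ee_rot: [-3.141, -0.0, 2.265]
contact_force: [-0.5, -0.7, -0.2]
width: 0.997
```

```bash
python3 - <<'E'
from cell import robot
from h import *
s=robot.observe();print(s["time"],s["joint_positions"].round(3),s["tool_pos"],s["ee_rot"],s["contact_force"],s["torque"])
d=np.array([.571,.0788,.079])-s["tool_pos"]
print(R.from_euler("xyz",s["ee_rot"]).as_matrix().T@d*1000)
E
```

```text
4.675 [ 0.735  0.526 -1.211  1.739  0.519  1.247  1.659] [0.57086264 0.07604561 0.23095653] [-3.14106915e+00 -2.67877150e-04  2.26470613e+00] [-0.54934057 -0.66803517 -0.24255421] [ 0.02645128 -0.01665634  0.0087655 ]
[  1.98888613   1.94670956 151.95607099]
```

Request:
{"op": "carry_out", "data": {"motion": [[[2,2,24,0,0,0],[0,0,24,0,0,0],[0,0,24,0,0,0],[0,0,12,0,0,0],[0,0,0,0,0,0]]]}}

```text
time: 5.3
tool_pos: [0.5702, 0.079, 0.1457]
ee_rot: [-3.139, -0.002, 2.265]
contact_force: [0.5, 0.5, -0.0]
width: 1.004
```

```bash
python3 - <<'E'
from cell import robot
from h import *
import cv2
s=robot.observe();print(s["time"],s["tool_pos"],s["ee_rot"],s["contact_force"],s["torque"])
f=robot.grab_frame("wrist"); cv2.imwrite("pics/w1.png",f["color"])
E
```

```text
5.3 [0.57023996 0.07902783 0.14574248] [-3.13944631e+00 -1.54707149e-03  2.26502955e+00] [ 0.54333386  0.47029352 -0.03876748] [0.01727531 0.02105399 0.01670894]
```

View pics/w1.png

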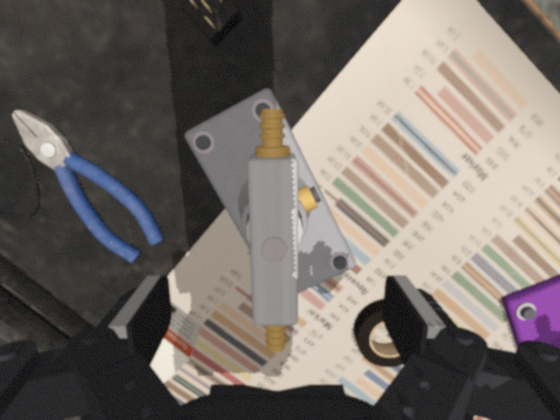

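The bar is upright in the view, centred at column 274 between the fingers (principal column 277), with the plug at (274,250). Descending the remaining 67 mm and closing.

Request:
{"op": "carry_out", "data": {"motion": [[[0,0,20,0,0,0],[0,0,20,0,0,0],[0,0,16,0,0,0],[0,0,9,0,0,0],[0,0,0,0,0,0]]]}}

```text
time: 5.98
tool_pos: [0.5705, 0.0791, 0.0813]
ee_rot: [-3.14, -0.001, 2.265]
contact_force: [-1.2, -0.7, 0.0]
width: 0.997
```

Request:
{"op": "carry_out", "data": {"motion": [[[0,0,0,0,0,0],[0,0,0,0,0,0],[0,0,0,0,0,0],[0,0,0,0,0,0],[0,0,0,0,0,0]]], "fingers": 255, "grip_force": 100}}

```text
time: 6.6
tool_pos: [0.572, 0.0788, 0.0831]
ee_rot: [3.141, 0.002, 2.265]
contact_force: [-0.5, -1.8, 5.5]
width: 0.284
```

```bash
python3 - <<'E'
from cell import robot
s=robot.observe();print(s["time"],s["joint_positions"].round(3),s["tool_pos"],s["ee_rot"],s["contact_force"],s["torque"],s["width"])
E
```

```text
6.6 [ 0.606  0.688 -1.048  1.851  0.7    1.025  1.53 ] [0.57200007 0.07876323 0.08311141] [3.14105065e+00 1.52893669e-03 2.26462703e+00] [-0.51501738 -1.84473829  5.4892521 ] [-0.3722145   0.08719043  0.06230348] 0.2840703399938743
```

Request:
{"op": "carry_out", "data": {"motion": [[[0,0,0,0,0,0.1],[0,0,0,0,0,0.1],[0,0,0,0,0,0.1],[0,0,0,0,0,0.1],[0,0,0,0,0,0.1]]]}}

```text
time: 7.22
tool_pos: [0.5722, 0.0784, 0.083]
ee_rot: [3.14, 0.002, 1.761]
contact_force: [0.7, -2.4, 4.5]
width: 0.286
```

```bash
cat > st.py <<'E'
from cell import robot
s=robot.observe();print(s["time"],s["joint_positions"].round(3),s["tool_pos"].round(4),s["ee_rot"].round(3),"F",s["contact_force"].round(1),"M",s["torque"].round(3),"j7",s["joint_torque"][6].round(3),s["width"].round(3))
E
python3 st.py
```

```text
Traceback (most recent call last):
  File "st.py", line 2, in <module>
    s=robot.observe();print(s["time"],s["joint_positions"].round(3),s["tool_pos"].round(4),s["ee_rot"].round(3),"F",s["contact_force"].round(1),"M",s["torque"].round(3),"j7",s["joint_torque"][6].round(3),s["width"].round(3))
                                                                                                                                                                                                            ^^^^^^^^^^^^^^^^
AttributeError: 'float' object has no attribute 'round'
```

```bash
sed -i 's/s\["width"\].round(3)/round(s["width"],3)/' st.py; python3 st.py
```

```text
7.225 [ 0.543  0.631 -0.949  1.853  0.618  0.982  1.084] [0.5722 0.0784 0.083 ] [3.140e+00 2.000e-03 1.761e+00] F [ 0.7 -2.4  4.5] M [-0.431 -0.042  0.083] j7 0.369 0.286
```

Request:
{"op": "carry_out", "data": {"motion": [[[0,0,0,0,0,0.1],[0,0,0,0,0,0.1],[0,0,0,0,0,0.1],[0,0,0,0,0,0.1]]]}}

```text
time: 7.72
tool_pos: [0.5723, 0.078, 0.083]
ee_rot: [3.139, 0.001, 1.361]
contact_force: [0.4, -2.7, 4.5]
width: 0.288
```

```bash
python3 st.py
```

```text
7.725 [ 0.487  0.592 -0.868  1.855  0.553  0.953  0.73 ] [0.5723 0.078  0.083 ] [3.139e+00 1.000e-03 1.361e+00] F [ 0.4 -2.7  4.5] M [-0.552 -0.105  0.121] j7 0.369 0.288
```

Request:
{"op": "carry_out", "data": {"motion": [[[0,0,0,0,0,0.1],[0,0,0,0,0,0.1]]]}}

```text
time: 7.98
tool_pos: [0.5723, 0.0778, 0.083]
ee_rot: [3.139, 0.001, 1.161]
contact_force: [0.8, -4.1, 3.4]
width: 0.287
```

```bash
python3 st.py
```

```text
7.975 [ 0.458  0.574 -0.827  1.856  0.521  0.94   0.553] [0.5723 0.0778 0.083 ] [3.139e+00 1.000e-03 1.161e+00] F [ 0.8 -4.1  3.4] M [-0.584 -0.088  0.101] j7 0.369 0.287
```

Request:
{"op": "carry_out", "data": {"motion": [[[0,0,0,0,0,0.1],[0,0,0,0,0,0.1]]]}}

```text
time: 8.22
tool_pos: [0.5722, 0.0777, 0.0829]
ee_rot: [3.139, 0.001, 0.961]
contact_force: [0.5, -2.9, 3.6]
width: 0.286
```

```bash
python3 st.py
```

```text
8.225 [ 0.427  0.558 -0.785  1.858  0.49   0.928  0.376] [0.5722 0.0777 0.0829] [3.139e+00 1.000e-03 9.610e-01] F [ 0.5 -2.9  3.6] M [-0.642 -0.036  0.132] j7 0.37 0.286
```

Still loose after 1.3 rad, with Mz about 0.1. Continuing.

Request:
{"op": "carry_out", "data": {"motion": [[[0,0,0,0,0,0.1],[0,0,0,0,0,0.1]]]}}

```text
time: 8.48
tool_pos: [0.5721, 0.0775, 0.0829]
ee_rot: [3.139, 0.001, 0.761]
contact_force: [-0.0, -3.7, 3.8]
width: 0.282
```

```bash
python3 st.py
```

```text
8.475 [ 0.396  0.543 -0.744  1.859  0.459  0.917  0.198] [0.5721 0.0775 0.0829] [3.139e+00 1.000e-03 7.610e-01] F [-0.  -3.7  3.8] M [-0.658 -0.117  0.097] j7 0.371 0.282
```

Request:
{"op": "carry_out", "data": {"motion": [[[0,0,0,0,0,0.1],[0,0,0,0,0,0.1]]]}}

```text
time: 8.72
tool_pos: [0.572, 0.0773, 0.0828]
ee_rot: [3.139, 0.0, 0.561]
contact_force: [-0.9, -2.5, 4.2]
width: 0.284
```

```bash
python3 st.py
```

```text
8.725 [ 0.365  0.528 -0.702  1.861  0.43   0.908  0.02 ] [0.572  0.0773 0.0828] [3.139 0.    0.561] F [-0.9 -2.5  4.2] M [-0.747  0.028  0.053] j7 0.372 0.284
```

Request:
{"op": "carry_out", "data": {"motion": [[[0,0,0,0,0,0.1],[0,0,0,0,0,0.1]]]}}

```text
time: 8.98
tool_pos: [0.5719, 0.0773, 0.0828]
ee_rot: [3.138, 0.0, 0.363]
contact_force: [-0.3, -3.9, 5.2]
width: 0.284
```

```bash
python3 st.py
```

```text
8.975 [ 0.333  0.515 -0.66   1.862  0.401  0.899 -0.157] [0.5719 0.0773 0.0828] [3.138 0.    0.363] F [-0.3 -3.9  5.2] M [-0.767 -0.003  0.399] j7 0.091 0.284
```

Request:
{"op": "carry_out", "data": {"motion": [[[0,0,0,0,0,0.1],[0,0,0,0,0,0.1]]]}}

```text
time: 9.22
tool_pos: [0.5717, 0.0772, 0.0828]
ee_rot: [3.138, -0.0, 0.163]
contact_force: [0.2, -3.7, 4.1]
width: 0.284
```

```bash
python3 st.py
```

```text
9.225 [ 0.3    0.504 -0.618  1.864  0.373  0.891 -0.336] [0.5717 0.0772 0.0828] [ 3.138 -0.     0.163] F [ 0.2 -3.7  4.1] M [-0.804  0.083  0.418] j7 0.082 0.284
```

The seal gripped between yaw 0.56 and 0.36: Mz jumped from 0.05–0.1 to 0.40. In line lies about 0.85 rad past that, as expected. I'll go nearly to the target and check for slip with the camera.

Request:
{"op": "carry_out", "data": {"motion": [[[0,0,0,0,0,0.1],[0,0,0,0,0,0.1],[0,0,0,0,0,0.1],[0,0,0,0,0,0.1],[0,0,0,0,0,0.1]]]}}

```text
time: 9.85
tool_pos: [0.5712, 0.0771, 0.0827]
ee_rot: [3.138, -0.001, -0.337]
contact_force: [-1.8, -3.0, 5.1]
width: 0.284
```

```bash
python3 st.py; python3 - <<'E'
from cell import robot
import cv2
for n in ("wrist","scene"):
    f=robot.grab_frame(n)["color"]
    if n=="scene": f=cv2.resize(f[150:270,220:380],None,fx=5,fy=5,interpolation=cv2.INTER_CUBIC)
    cv2.imwrite(f"pics/{n}2.png",f)
E
```

```text
9.85 [ 0.218  0.478 -0.515  1.868  0.305  0.873 -0.784] [0.5712 0.0771 0.0827] [ 3.138e+00 -1.000e-03 -3.370e-01] F [-1.8 -3.   5.1] M [-0.891  0.218  0.473] j7 0.046 0.284
```

View pics/wrist2.png

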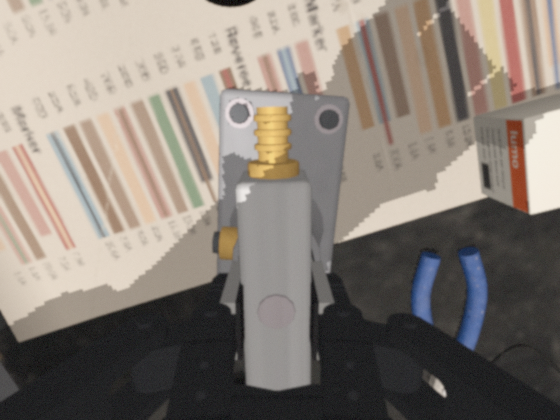

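View pics/scene2.png

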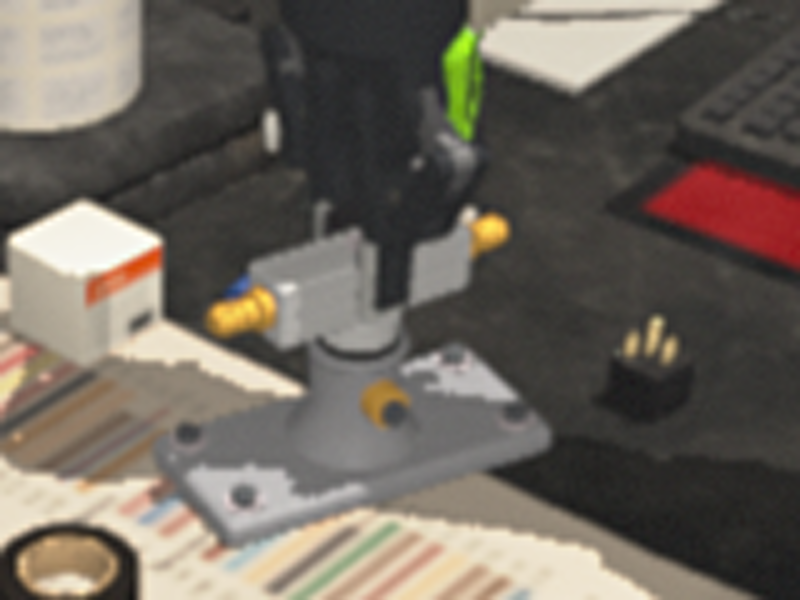

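In the wrist view the bar is almost parallel to the plate (nipple tip (272,108), plug (277,312), screws (239,113) and (329,119)), a few degrees short. Completing 0.066 rad and measuring again.

Request:
{"op": "carry_out", "data": {"motion": [[[0,0,0,0,0,0.066],[0,0,0,0,0,0]]]}}

```text
time: 10.2
tool_pos: [0.5712, 0.0772, 0.0826]
ee_rot: [3.138, -0.001, -0.4]
contact_force: [-1.3, -4.5, 6.2]
width: 0.288
```

```bash
python3 st.py; python3 - <<'E'
from cell import robot
import cv2
f=robot.grab_frame("wrist")["color"]
cv2.imwrite("pics/w3.png",cv2.resize(f[80:340,180:400],None,fx=2.3,fy=2.3,interpolation=cv2.INTER_CUBIC))
E
```

```text
10.2 [ 0.207  0.476 -0.502  1.869  0.296  0.872 -0.84 ] [0.5712 0.0772 0.0826] [ 3.138e+00 -1.000e-03 -4.000e-01] F [-1.3 -4.5  6.2] M [-1.027  0.326  0.275] j7 -0.309 0.288
```

View pics/w3.png

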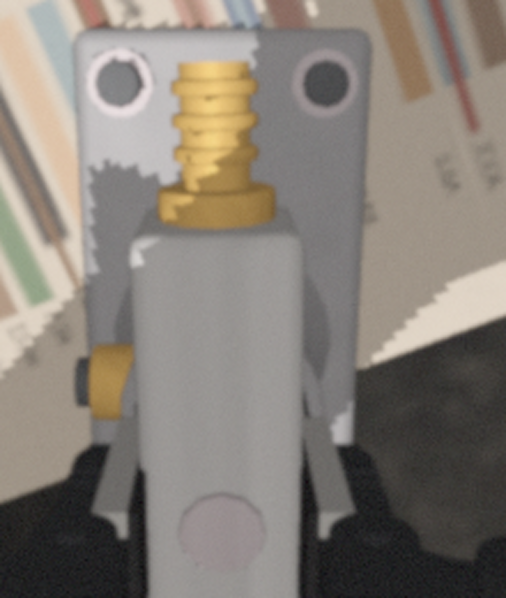

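```bash
python3 - <<'E'
from cell import robot
from h import *
s=robot.observe();f=robot.grab_frame("wrist");K=f["K"];T=wristT(s["tool_pos"],s["ee_rot"],f["tool_from_camera"])
c=lambda p:(p[0]/2.3+180-.3,p[1]/2.3+80-.3)
S=[ray(c(p),K,T,.014) for p in [(121,82),(326,82)]]
n=ray(c((214,68)),K,T,.0925);p=ray(c((222,531)),K,T,.109)
l=ray(c((133,245)),K,T,.1075);r=ray(c((300,243)),K,T,.1075)
print(np.round(S,4),ang(S[1]-S[0])-90,n,p,ang(p-n),"edge perp",ang(r-l)-90)
print("bar via edge mid to plug",ang(p-(l+r)/2))
E
```

```text
[[0.5744 0.15   0.014 ]
 [0.6207 0.1305 0.014 ]] -112.82365343697022 [0.59757593 0.14419083 0.0925    ] [0.57151296 0.07913158 0.109     ] -111.83121506486573 edge perp -112.12765980067068
bar via edge mid to plug -111.84640462558285
```

Bar about -112° against the foot's -112.8 to -113.1°, so in line to about 1°. Opening and withdrawing straight up.

Request:
{"op": "carry_out", "data": {"motion": [[[0,0,0,0,0,0],[0,0,0,0,0,0],[0,0,0,0,0,0],[0,0,0,0,0,0],[0,0,0,0,0,0]]], "fingers": 0}}

```text
time: 10.92
tool_pos: [0.5712, 0.0794, 0.0822]
ee_rot: [-3.141, 0.0, -0.401]
contact_force: [-0.2, 0.1, -0.1]
width: 0.999
```

Request:
{"op": "carry_out", "data": {"motion": [[[0,0,-15,0,0,0],[0,0,-30,0,0,0],[0,0,-35,0,0,0],[0,0,-35,0,0,0],[0,0,-35,0,0,0]]]}}

```text
time: 11.55
tool_pos: [0.5713, 0.0794, 0.2347]
ee_rot: [-3.141, -0.001, -0.401]
contact_force: [1.0, -0.3, 0.7]
width: 0.999
```

```bash
python3 st.py; python3 - <<'E'
from cell import robot
import cv2
f=robot.grab_frame("wrist")["color"]
cv2.imwrite("pics/w4.png",f)
cv2.imwrite("pics/w4c.png",cv2.resize(f[80:300,180:380],None,fx=2.7,fy=2.7,interpolation=cv2.INTER_CUBIC))
cv2.imwrite("pics/scene4.png",robot.grab_frame("scene")["color"])
E
```

```text
11.55 [ 0.266  0.293 -0.56   1.752  0.17   1.143 -0.746] [0.5713 0.0794 0.2347] [-3.141e+00 -1.000e-03 -4.010e-01] F [ 1.  -0.3  0.7] M [-0.008 -0.023  0.094] j7 -0.096 0.999
```

View pics/w4c.png

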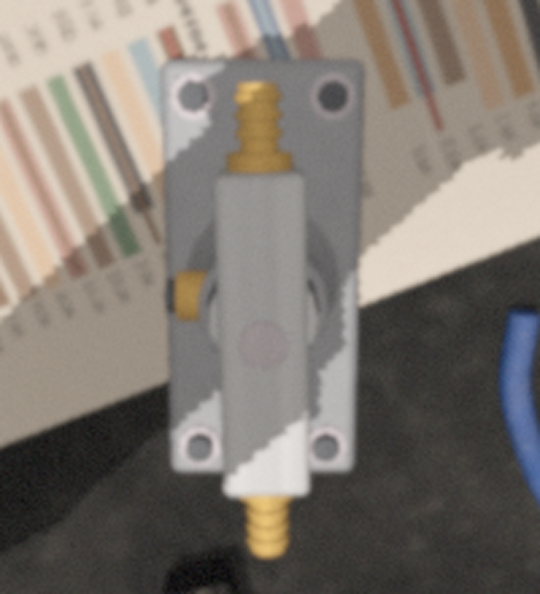

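View pics/scene4.png

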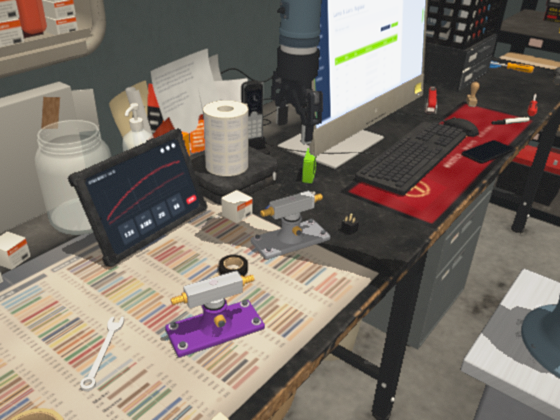

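```bash
python3 - <<'E'
from cell import robot
from h import *
s=robot.observe();f=robot.grab_frame("wrist");K=f["K"];T=wristT(s["tool_pos"],s["ee_rot"],f["tool_from_camera"])
c=lambda p:(p[0]/2.7+180-.3,p[1]/2.7+80-.3)
S=[ray(c(p),K,T,.014) for p in [(193,96),(333,96),(200,446),(327,446)]]
n=[ray(c(p),K,T,.0925) for p in [(257,86),(267,555)]]
print("foot",ang(S[2]-S[0]),ang(S[3]-S[1]),"bar",ang(n[1]-n[0]),np.linalg.norm(n[1]-n[0]))
E
```

```text
foot -112.83524068964942 -112.76454088745888 bar -111.71208399689561 0.147419635639563
```

```bash
python3 -c "
from cell import robot
print(robot.hand_in())"; python3 st.py
```

```text
the job is handed in; nothing more can be done
None
the job is handed in; nothing more can be done
```

The block on the grey post is screwed down onto its seal, its bar is in line with the foot, and the job is handed in. I gripped it across the bar's middle and turned it clockwise about 2.67 rad (153°) in one grip. I then opened the fingers and lifted straight up; the arm's clock read about 11.6 s.

- **Seal:** the torque jumped from about 0.1 to 0.40 N m after roughly 1.7 to 1.9 rad of turning. It rose to 0.47 N m just before the last small turn. The bar came first in line about 0.85 rad past the jump, inside the expected 0.6 to 1.6 rad and well short of crushing.
- **In line:** after letting go, the wrist camera put the bar at -111.7° and the foot at -112.8°, about 1.1° apart. The tool's own angle when I let go gave -112.9°.
- **Bystanders:** the last scene picture shows the carton, relay and tape roll where they were. I could not see the side cutters whole in that picture, but nothing went near them. No unexpected contact forces showed.

No check failed. The only disagreement is the roughly 1° between the camera and the tool angle.

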